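# Tighten the shelf clamp with short swings of the T key

## Task

Take the yellow T key from its wooden holder, set it over the slotted bolt head on the shelf clamp and tighten the bolt clockwise until the foot firmly holds the shelf board, without crushing it; the upright stops the key from going all the way round, so turn in short swings, lifting and re-seating the key each time and not forcing it down or against the upright. Then put the key back in its holder, and leave the shelf board and the goods on the counter where they are.

Things in the scene. Friction and masses are not known exactly. Their poses are not given: they have to be found in the camera images.
- key_bar (a point): Centre of the T key's grip bar. The loose steel key (0.3 kg) stands upright; its yellow bar on top is 120 mm long (along this point's x), 14 mm wide (y) and 14 mm high. Below it: a shank 11 mm thick to 41 mm below the bar's centre, a 32 mm hub and then a 54 mm wide collar, whose flat underside is 53 mm below the bar's centre. Half a turn of the key about z changes nothing.
- key_prongs (a point): Point on the key's axis at the height of its prong tips, 87 mm below the bar's centre; x along the bar. The two prongs lie in line with the bar, 16 mm either side of the axis, each 6 mm radially, 4 mm tangentially and 11 mm long.
- holder_hole0 (a point): Centre of the mouth of the holder's vertical round hole, 43 mm wide, through a fixed wooden block 85 x 85 mm and 45 mm high. The key's tube hangs in it, any heading, with the collar resting on the block's top, at the height of this point; the bar's centre is then 53 mm above this point.
- bolt_top (a point): Centre of the flange face of the bolt's head, on its vertical axis; the seated key's prong tips rest on this face (bar's centre 87 mm above it). From it rise six lugs 9 mm high at 16 mm radius (8 mm radially, 4 mm tangentially) with slots between. This point turns with the bolt: x points along the middle of a slot, another every 60 degrees. A prong has 12 degrees of play either side.
- stand: The fixed shelf clamp stand on the counter; origin on the counter straight below the bolt axis, x along the shelf board, the upright on its -y side. The bolt's flange face is 96 mm above the counter; the clamp arm that carries it spans 74 to 90 mm, the ledge under the board ends at 30 mm.
- jaw: The grey clamp arm (44 mm wide, 16 mm thick) fixed to the upright over the board, with all it carries below; origin at the centre of its underside on the bolt axis, 74 mm above the counter. Under it a round black rubber foot, 32 mm wide, goes down 3.2 mm per radian of tightening and then bears on the board. A firm hold is 20 to 55 N (within about 12 degrees of first contact); 70 N crushes the board.
- board: Shelf board, plywood with red edges, 244 x 110 x 16 mm, 0.4 kg, lying loose on the stand's ledge under the foot; origin at the centre of its underside (30 mm above the counter), x along its length.
- bolt: The bolt head; origin 6 mm below bolt_top, same axes. A brass pilot stud (10 mm thick, 28 mm above the face, tapered tip) enters the key's bore. The bolt keeps its height, tightens clockwise from above and stays where left. Free turning takes 0.10 to 0.16 N m; a moment of 0.17 to 0.21 N m held just after a small turn is a firm clamp, 0.26 too much. It takes 100 to 190 degrees before the foot touches.
- key: The T key; origin on its axis at the prong tips, x along the bar. Under the collar is a socket tube 38 mm wide, its lower end 11 mm above the prong tips; up its middle runs a bore 13 mm wide and 29 mm deep.
- blue_cap: White bottle with blue cap, 58 mm wide, 150 mm high; to be left alone.
- amber: Small amber bottle, 38 mm wide, 85 mm high; to be left alone.
- jar: White jar with red lid, 72 mm wide, 100 mm high; to be left alone.
- carton: Cardboard carton 60 x 90 x 75 mm high; to be left alone.
- pack: Green pack 75 x 50 x 100 mm high; to be left alone.
- upright: The stand's white upright, 50 x 22 mm and 192 mm high; origin at the centre of its foot, axes as the stand's. It stands on the stand's -y side with its near face 42 mm from the bolt axis, its top 200 mm above the counter, and stops the key's bar: with the key seated the bar can point only within about 48 degrees either side of the stand's x axis.
- spanner: Steel spanner lying on the counter near the stand; it does not fit the bolt; to be left alone.
- tub: Small white plastic bowl, 90 mm wide, 50 mm high; to be left alone.
Not all that is in view belongs to the job. What is shaped like the key but blue or pink is not meant.

How it is judged:
By the outcome, as a careful person would: the job done as asked, in the order asked, and still so for the second after the job is handed in, with the robot touching nothing.
It also fails if it takes over 72 s, if anything falls off the work surface, if the arm or the gripper's body presses on something with over 40 N, if the wrist force passes 120 N, or if a joint passes its speed limit or range.

## Robot

A 6-joint arm with a two-finger parallel gripper is mounted at the origin on the work surface. World frame = base frame: x ahead of the robot, y to its left, z up, the work surface at z = 0. Lengths are in mm, angles in rad, forces in N, time in s.
With the tool pointing down it reaches from about 350 to 775 mm from the base axis. Payload 7.3 kg.
Tool frame: the origin (TCP) lies at the very end of the fingers, on their centre line; the grasp point (between the pads) lies 19 mm behind it; z points along the fingers, y is the line along which they close (so a half turn about z gives the same grasp; the last joint's range is limited). The gripper opens to 92 mm and grips with 3 to 60 N. Pads are 19 mm wide; open, the fingers measure 130 mm over their backs; the gripper's body (75 mm by 190 mm) begins 47 mm behind the grasp point.
Start: joints at [1.173, 0.342, 1.524, -0, 1.275, -0.146], TCP at [130.786, 508.468, 226.741] pointing down, gripper open.
Joint ranges: [-2.53, 2.53], [-0.77, 2.02], [0.04, 2.7], [-1, 4.14], [0.28, 2.66], [-3.11, 3.11]. Speed limits (rad/s): [2.57, 2.57, 3.14, 3.14, 3.14, 3.14].

## Interface

Orientations are given as [roll, pitch, yaw] about the fixed x, y, z axes, in that order (R = Rz(yaw) Ry(pitch) Rx(roll)).
In Python, from plant import bot gives the robot as it stands.
- The arm moves only by the tool apply_moves, never from a script. Its argument "motion" is text: rows parted by semicolons, each of 4 numbers parted by spaces: the shift along the tool's x, y, z in m, then the turn about the tool's z in degrees. A call has 1 to 8 rows; each row shifts and turns the commanded pose from where the row before left it, along the tool's axes as they then stand; what a row does not reach is not made up. A row lasts 1/8 s, in which the tool goes at most 62.5 mm and 10.7 degrees, less where a joint would pass 70% of its speed; a pose out of reach is approached as far as the arm can. A call with a gripper value outside its range is refused whole. "fingers" is the opening, from -1 (shut) to 1 (fully open), set as the call begins (left out, the last holds). The fingers move at their own pace and stop on an object; the grip force is fixed at half the most. Time passes only in rows, so rows that do not move let the fingers close. It gives the time, the measured TCP pose, the force, the opening and the grip force at its end, in the units of the state.
- bot.get_obs(): the state, without advancing time (a new reading comes with each control period).
- bot.capture(name): name is "scene" or "side" or "wrist"; returns a dict with "img" (480x640x3 uint8, blue, green, red), "range_z" (480x640 float32, mm along the optical axis (not along the pixel's ray), 0 where there is no reading), "fx", "fy", "cx", "cy" (pixels), "D" ([k1, k2, p1, p2, k3] as OpenCV has them; the pictures are not rectified), "world_from_camera" (4x4, takes a point from camera to world coordinates); the wrist camera has in their place "mount" (4x4, takes a point from camera to tool coordinates, whose origin is the TCP and whose axes are the flange's). Camera axes: x right, y down, z forward; pixel columns grow to the right and rows downward; lengths in mm; the calibration is good to about 2 mm. A picture is of the moment at which its call begins: read the wrist's pose just before it.
- bot.close_job(): hands the job in; it is judged then, once.
Trained networks look in a picture, given as the dict that the camera call returned (one of the last four; its "shot" number tells which), for a name from the list of things; names that differ only in an ending like _2 or _b are one class to them, and where a whole thing is asked for, a point or a joint stands for the part that bears it (a point fixed in the world has none). Each returns a list of dicts, best first, with "p" (0 to 1); they miss things now and then, are a little off and sometimes report something else, mostly with a low value. They report only what shows in the picture. A call takes as long as a camera call. They do not tell look-alikes from the thing itself.
- bot.cut_out(picture, thing): "pixels" (480x640 bool, what is visible of it) and "point" ([column, row] in pixels, amid what is visible of it).
The state is a dict: "time": time; "joint_positions": joint angles; "dq": joint speeds; "tau": joint torques, N m; "tool_pos": TCP position; "tcp_rot": TCP orientation; "contact_force": force on the tool from outside, world axes, zero at the start; "moment": the same for the moment, N m; "grip_width": finger opening in mm; "finger_force": force on a finger pad.
Only numpy, scipy, OpenCV 4.12 (cv2) and the standard library are available. Lean on these libraries where they do the work, as an engineer would, in place of code of your own. Each camera call takes 0.05 s, during which the arm holds its last target. There are 200 camera calls.

## Working session

There is one attempt and no reset: what is moved stays moved. The work goes in short steps, Python scripts to look and compute and a tool call to move; the robot and the scene stay as the last step left them, time stands still between calls to the robot, and variables do not carry over. Pictures are saved under pics/ and viewed, at most 10 in all, crops included, and the job is handed in when it is done.

Besides the shell and the picture viewer there is one more tool, called after ">>>" as name(argument=value, ...) on one line, values as JSON. apply_moves: Moves the arm, as the interface text tells. Its arguments: {"type":"object","properties":{"motion":{"type":"string"},"fingers":{"type":"number"}},"required":["motion"]}

```bash
ls; mkdir -p pics
cat > h.py <<'E'
import numpy as np, cv2
from scipy.spatial.transform import Rotation as R
from plant import bot
def T_wc(c,o=None):
    if 'world_from_camera' in c: return np.array(c['world_from_camera'])
    T=np.eye(4);T[:3,:3]=R.from_euler('xyz',o['tcp_rot']).as_matrix();T[:3,3]=o['tool_pos']
    return T@np.array(c['mount'])
def cloud(c,mask,o=None):
    K=np.array([[c['fx'],0,c['cx']],[0,c['fy'],c['cy']],[0,0,1.]])
    v,u=np.nonzero(mask&(c['range_z']>0)); z=c['range_z'][v,u].astype(float)
    n=cv2.undistortPoints(np.stack([u,v],1).astype(float)[:,None],K,np.array(c['D']))[:,0]
    P=np.c_[n*z[:,None],z]; T=T_wc(c,o)
    return P@T[:3,:3].T+T[:3,3], c['img'][v,u], np.c_[u,v]
E
python3 - <<'E'
from h import *
print(bot.get_obs())
c=bot.capture("scene");cv2.imwrite("pics/scene.png",c['img'])
for n in ["key","key_bar","holder_hole0","bolt","stand","upright","board","jaw"]:
    for r in bot.cut_out(c,n)[:3]:
        P,_,_=cloud(c,r['pixels']); print(n,round(r['p'],2),np.round(r['point']),np.round(np.median(P,0)) if len(P) else 0,P.min(0).round() if len(P) else 0,P.max(0).round() if len(P) else 0)
E
```

```text
pics
{'time': 0.0, 'joint_positions': array([ 1.17300536e+00,  3.42709141e-01,  1.52498805e+00,  2.31769257e-05,
        1.27537271e+00, -1.45971774e-01]), 'dq': array([ 1.63318706e-03,  1.37001036e-03,  1.00650119e-03,  1.25349087e-03,
        2.28273042e-06, -1.13009957e-04]), 'tau': array([-7.94075095e-05, -4.31246352e+01, -2.44219726e+01,  7.17528211e-02,
        5.58433961e-02, -8.03952071e-05]), 'tool_pos': array([130.61875232, 508.09429083, 226.06211016]), 'tcp_rot': array([-3.14013434e+00, -2.36798475e-04,  2.88976652e+00]), 'contact_force': array([-0.33199379,  0.38858715,  0.03309975]), 'moment': array([-0.0238504 , -0.0440444 ,  0.04623377]), 'finger_force': 0.0, 'grip_width': 91.70651734143455}
key 0.95 [441. 246.] [341. 225.  80.] [253. 153.  -4.] [366. 283.  98.]
key 0.92 [509. 229.] [227. 349.  67.] [126. 293.  -2.] [249. 408.  97.]
key 0.84 [378. 269.] [480. 139.  98.] [366.  98.  -0.] [529. 172. 109.]
key_bar 0.91 [300. 301.] [618.  32.  91.] [523. -38.  -4.] [668.  66.  98.]
key_bar 0.78 [512. 233.] [226. 349.  60.] [118. 292.  -3.] [249. 425.  97.]
key_bar 0.63 [440. 243.] [342. 224.  82.] [253. 167.  -4.] [366. 281.  98.]
holder_hole0 0.81 [376. 287.] [502. 151.  44.] [414.  74.  -3.] [529. 187. 107.]
bolt 0.48 [238. 205.] [ 513. -193.   98.] [ 490. -220.   92.] [ 531. -176.  124.]
stand 0.57 [226. 196.] [ 511. -235.   98.] [ 349. -412.   -3.] [ 586. -111.  205.]
upright 0.57 [222. 177.] [ 503. -240.  158.] [ 423. -392.   -1.] [ 523. -228.  205.]
board 0.81 [255. 222.] [ 514. -166.   47.] [ 365. -283.   -3.] [631. -87.  95.]
board 0.63 [127. 240.] [ 716. -359.   76.] [ 653. -497.   -3.] [ 747. -342.  105.]
jaw 0.76 [231. 207.] [ 515. -214.   90.] [ 438. -269.    8.] [ 538. -168.  124.]
jaw 0.24 [239. 204.] [ 513. -193.   98.] [ 490. -212.   92.] [ 531. -176.  122.]
```

View pics/scene.png

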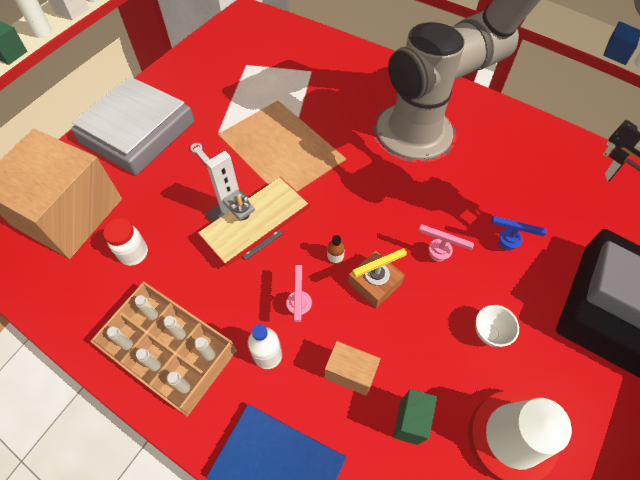

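Run:
```python
from h import *
o=bot.get_obs()
c=bot.capture("scene"); s=bot.capture("side");w=bot.capture("wrist")
cv2.imwrite("pics/sw.png",np.hstack([cv2.resize(s['img'],(400,300)),cv2.resize(w['img'],(400,300))]))
print(np.round(w['mount'],3), np.round(s['world_from_camera'],2))
for nm,c in (("scene",c),("side",s)):
    hsv=cv2.cvtColor(c['img'],cv2.COLOR_BGR2HSV)
    m=(hsv[...,0]>22)&(hsv[...,0]<34)&(hsv[...,1]>170)&(hsv[...,2]>100)
    P,_,uv=cloud(c,m); k=(abs(P[:,2]-103)<12); P=P[k]
    if len(P)>20:
        q=P[:,:2]; (cx,cy),(a,b),_=cv2.minAreaRect(q.astype(np.float32)); d=np.linalg.svd(q-q.mean(0),full_matrices=False)[2][0]
        print(nm,"bar",len(P),cx,cy,a,b,q.mean(0),np.median(P[:,2]),np.degrees(np.arctan2(d[1],d[0])))
    for n,zl,zh in (("board",42,52),("upright",195,210),("bolt",90,130),("holder_hole0",40,50),("amber",5,120),("spanner",2,40)):
        for r in bot.cut_out(c,n)[:1]:
            P,_,_=cloud(c,r['pixels']); P=P[(P[:,2]>zl)&(P[:,2]<zh)]
            if len(P)>10:
                (cx,cy),(a,b),g=cv2.minAreaRect(P[:,:2].astype(np.float32)); print(nm,n,round(r['p'],2),r['point'],len(P),[round(x,1) for x in(cx,cy,a,b,g)],P.mean(0).round(1))
```

```text
[[ 0.00000e+00 -9.65000e-01 -2.62000e-01  7.06500e+01]
 [ 1.00000e+00 -0.00000e+00  0.00000e+00 -1.20000e-02]
 [-0.00000e+00 -2.62000e-01  9.65000e-01 -1.57553e+02]
 [ 0.00000e+00  0.00000e+00  0.00000e+00  1.00000e+00]] [[ 8.8000e-01 -3.5000e-01  3.1000e-01  1.5515e+02]
 [-4.7000e-01 -6.7000e-01  5.8000e-01 -6.1291e+02]
 [ 1.0000e-02 -6.5000e-01 -7.6000e-01  9.1094e+02]
 [ 0.0000e+00  0.0000e+00  0.0000e+00  1.0000e+00]]
scene bar 113 475.1343078613281 135.74127197265625 14.736473083496094 118.82524108886719 [480.43191288 137.20972585] 101.92691161670814 -31.798621670342463
scene board 0.68 [253.3, 222.5] 3822 [499.6, -173.0, 111.5, 243.7, 74.5] [ 505.2 -169.3   46.6]
scene bolt 0.76 [238.4, 205.3] 206 [511.5, -194.7, 37.7, 36.1, 37.2] [ 513.7 -193.5  100.7]
scene holder_hole0 0.94 [377.2, 283.1] 805 [474.8, 135.2, 86.7, 88.3, 75.9] [480.4 143.6  45.2]
scene amber 0.94 [332.7, 251.9] 379 [469.9, 30.9, 31.1, 36.7, 40.3] [474.3  32.4  52.1]
scene spanner 0.64 [199.9, 152.3] 159 [386.0, -445.4, 77.6, 31.6, 75.9] [ 388.3 -448.1    7.3]Traceback (most recent call last):
  File "<stdin>", line 9, in <module>
  File "h.py", line 11, in cloud
    n=cv2.undistortPoints(np.stack([u,v],1).astype(float)[:,None],K,np.array(c['D']))[:,0]
      ~~~~~~~~~~~~~~~~~~~^^^^^^^^^^^^^^^^^^^^^^^^^^^^^^^^^^^^^^^^^^^^^^^^^^^^^^^^^^^^
cv2.error: OpenCV(4.12.0) /io/opencv/modules/calib3d/src/undistort.dispatch.cpp:347: error: (-215:Assertion failed) CV_IS_MAT(_src) && CV_IS_MAT(_dst) && (_src->rows == 1 || _src->cols == 1) && (_dst->rows == 1 || _dst->cols == 1) && _src->cols + _src->rows - 1 == _dst->rows + _dst->cols - 1 && (CV_MAT_TYPE(_src->type) == CV_32FC2 || CV_MAT_TYPE(_src->type) == CV_64FC2) && (CV_MAT_TYPE(_dst->type) == CV_32FC2 || CV_MAT_TYPE(_dst->type) == CV_64FC2) in function 'cvUndistortPointsInternal'
```

View pics/sw.png

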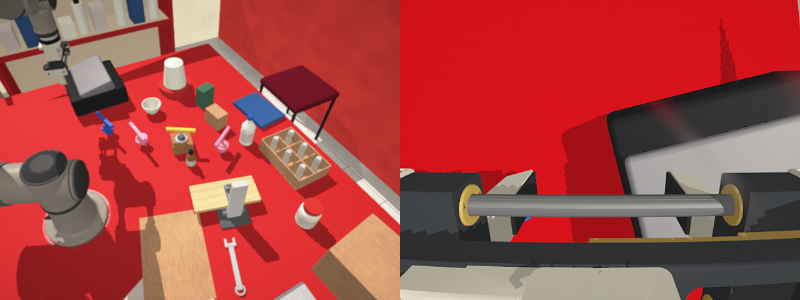

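>>> apply_moves(motion="0 0 0 8.7; 0 0 0 8.7; -0.053 -0.0136 -0.001 0; -0.053 -0.0136 -0.001 0; -0.053 -0.0136 -0.001 0; -0.053 -0.0136 -0.001 0; -0.053 -0.0136 -0.001 0; -0.053 -0.0136 -0.001 0")

```text
time: 1.9
tool_pos: [359.0, 270.1, 233.0]
tcp_rot: [3.141, 0.0, 2.586]
contact_force: [1.4, 0.1, 0.2]
grip_width: 91.7
finger_force: 0.0
```

>>> apply_moves(motion="-0.053 -0.0136 -0.001 0; -0.053 -0.0136 -0.001 0; -0.053 -0.0136 -0.001 0; -0.053 -0.0136 -0.001 0; 0 0 0 0; 0 0 0 0", fingers=0.0)

```text
time: 2.65
tool_pos: [508.9, 113.6, 236.4]
tcp_rot: [-3.141, -0.001, 2.586]
contact_force: [-0.5, -0.4, -0.4]
grip_width: 46.3
finger_force: 0.0
```

```bash
cat >> h.py <<'E'
def goto(x,y,z,yawdeg,o=None):
    o=o or bot.get_obs(); p=o['tool_pos']; yw=np.degrees(o['tcp_rot'][2])
    t=-((yawdeg-yw+180)%360-180); d=np.array([x,y,z])-p; a=np.radians(yawdeg)
    b=np.radians(yw)
    f=lambda a:np.round([d[0]*np.cos(a)+d[1]*np.sin(a),d[0]*np.sin(a)-d[1]*np.cos(a),-d[2]],1)
    print("at",p.round(1),round(yw,2),"turn",round(t,2),"shift after turn",f(a),"before",f(b))
E
python3 - <<'E'
from h import *
o=bot.get_obs(); print(o['time'],o['tool_pos'],np.degrees(o['tcp_rot']),o['grip_width'])
c=bot.capture("wrist"); cv2.imwrite("pics/w1.png",c['img'])
hsv=cv2.cvtColor(c['img'],cv2.COLOR_BGR2HSV)
m=(hsv[...,0]>22)&(hsv[...,0]<34)&(hsv[...,1]>170)&(hsv[...,2]>100)
P,_,uv=cloud(c,m,o); P=P[abs(P[:,2]-104)<6]
q=P[:,:2]; r=cv2.minAreaRect(q.astype(np.float32)); d=np.linalg.svd(q-q.mean(0),full_matrices=False)[2][0]
print(len(P),r,q.mean(0),np.median(P[:,2]),np.degrees(np.arctan2(d[1],d[0])))
goto(534,-185,300,164.5)
E
```

```text
2.65 [508.87294541 113.59649693 236.44513581] [-1.79989079e+02 -6.18753281e-02  1.48138846e+02] 46.337482581370395
2875 ((473.082763671875, 134.44827270507812), (13.413949012756348, 119.15110778808594), 57.92734909057617) [470.40511769 136.04921741] 104.43762889595382 -32.14664157630035
at [508.6 114.1 236.6] 148.2 turn -16.3 shift after turn [-104.4 -281.4  -63.4] before [-179.2 -240.8  -63.4]
```

View pics/w1.png

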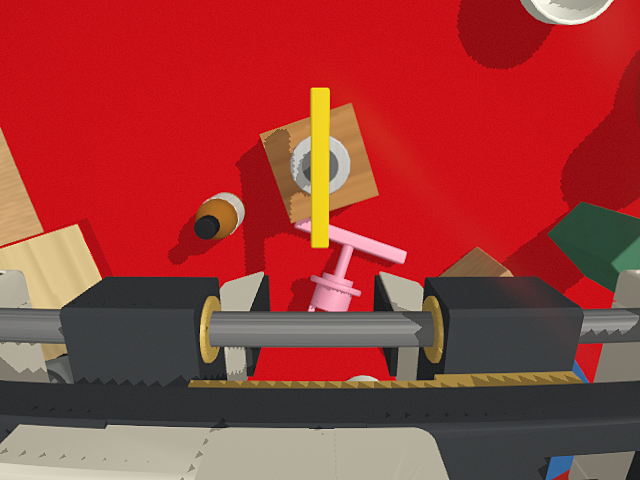

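>>> apply_moves(motion="0 0 0 -8.2; 0 0 0 -8.2; -0.0208 -0.0494 -0.0055 0; -0.0208 -0.0494 -0.0055 0; -0.0208 -0.0494 -0.0055 0; -0.0208 -0.0494 -0.0055 0; -0.0208 -0.0494 -0.0055 0; -0.0208 -0.0494 -0.0055 0")

```text
time: 3.7
tool_pos: [550.9, -205.4, 270.3]
tcp_rot: [3.141, 0.0, 2.875]
contact_force: [1.5, 0.4, 0.7]
grip_width: 46.0
finger_force: 0.0
```

>>> apply_moves(motion="0 0 0 0; 0 0 0 0")

```text
time: 3.95
tool_pos: [550.7, -203.8, 269.6]
tcp_rot: [3.141, -0.001, 2.874]
contact_force: [-0.8, 0.2, 0.5]
grip_width: 46.1
finger_force: 0.0
```

Run:
```python
from h import *
o=bot.get_obs(); print(o['time'],o['tool_pos'],np.degrees(o['tcp_rot']))
c=bot.capture("wrist"); np.savez("w2.npz",img=c['img'],z=c['range_z'])
for n,zl,zh in (("board",42,52),("bolt",92,130),("upright",195,206),("jaw",85,93)):
    for r in bot.cut_out(c,n)[:1]:
        P,_,uv=cloud(c,r['pixels'],o); k=(P[:,2]>zl)&(P[:,2]<zh); P=P[k];
        if len(P)<10: continue
        (cx,cy),(a,b),g=cv2.minAreaRect(P[:,:2].astype(np.float32)); print(n,round(r['p'],2),r['point'],len(P),[round(x,1) for x in(cx,cy,a,b,g)],P.mean(0).round(1))
        if n=="bolt":
            t=P[P[:,2]>115]; print("stud",len(t),t[:,:2].mean(0) if len(t) else 0); u,v=map(int,r['point'])
            d=np.linalg.norm(P[:,:2]-[cx,cy],axis=1); print(np.histogram(P[:,2],bins=np.arange(92,130,3)))
cv2.imwrite("pics/w2.png",np.hstack([cv2.resize(c['img'],(400,300)),cv2.resize(c['img'][v-45:v+45,u-60:u+60],(400,300),interpolation=cv2.INTER_CUBIC)]))
```

```text
3.95 [ 550.68475301 -203.83289061  269.5993946 ] [ 1.79952209e+02 -3.76163344e-02  1.64642735e+02]
bolt 0.95 [316.2, 161.9] 1843 [508.4, -196.6, 40.4, 40.4, 30.3] [ 507.9 -196.5   98.7]
stud 118 [ 508.36297049 -196.65009844]
(array([ 312, 1095,   19,   86,  204,    1,    7,    1,   42,   49,   27,
          0]), array([ 92,  95,  98, 101, 104, 107, 110, 113, 116, 119, 122, 125, 128]))
upright 0.88 [233.9, 173.0] 3032 [493.4, -247.5, 22.0, 50.4, 72.9] [ 492.9 -246.7  199.3]
jaw 0.81 [285.4, 161.6] 1963 [505.7, -205.4, 66.3, 43.5, 73.3] [ 501.9 -213.5   89.3]
```

View pics/w2.png

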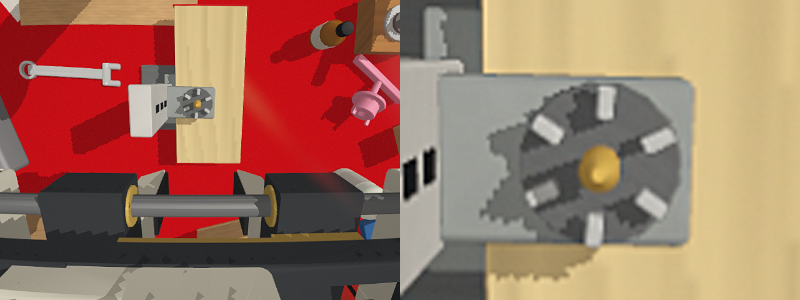

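Run:
```python
from h import *
o=bot.get_obs()
c=bot.capture("wrist"); r=bot.cut_out(c,"bolt")[0]
P,col,uv=cloud(c,r['pixels'],o)
for zc in (103,102):
    t=P[(P[:,2]>zc)&(P[:,2]<109)]; d=t[:,:2]-[508.4,-196.6]; rr=np.hypot(*d.T); k=(rr>11)&(rr<22); a=np.degrees(np.arctan2(d[k,1],d[k,0]))
    print(k.sum(),"lug phase mod60",np.degrees(np.angle(np.exp(1j*np.radians(a*6)).mean()))/6,abs(np.exp(1j*np.radians(a*6)).mean()), np.histogram(a,bins=np.arange(-180,181,20))[0])
    # centre fit
    from scipy.optimize import least_squares
    s=least_squares(lambda p:np.hypot(d[k,0]-p[0],d[k,1]-p[1])-16,[0,0],loss='soft_l1');print(s.x)
goto(473.1,134.4,140,148)
```

```text
259 lug phase mod60 -20.981466538457195 0.9005071703568082 [ 0 21 24  0 21 21  0 20 14  0 29 15  0 30 18  0 26 20]
[ 0.05438128 -0.00390068]
271 lug phase mod60 -20.969646254369184 0.8993817934536029 [ 0 22 26  0 21 21  0 22 14  0 31 16  0 31 20  0 27 20]
[-0.00709454 -0.06246526]
at [ 550.9 -204.6  269.9] 164.65 turn 16.65 shift after turn [245.6 246.2 129.9] before [164.8 306.3 129.9]
```

>>> apply_moves(motion="0 0 0 8.3; 0 0 0 8.3; 0.0351 0.0352 0.008 0; 0.0351 0.0352 0.008 0; 0.0351 0.0352 0.012 0; 0.0351 0.0352 0.012 0; 0.0351 0.0352 0.014 0; 0.0351 0.0352 0.014 0")

```text
time: 5.3
tool_pos: [483.7, 87.0, 201.6]
tcp_rot: [3.141, 0.001, 2.583]
contact_force: [0.7, 0.9, 0.4]
grip_width: 45.9
finger_force: 0.0
```

>>> apply_moves(motion="0.0351 0.0352 0.014 0; 0 0 0 0; 0 0 0 0")

```text
time: 5.68
tool_pos: [473.5, 133.6, 188.1]
tcp_rot: [3.141, 0.001, 2.584]
contact_force: [0.9, 0.8, 1.0]
grip_width: 45.8
finger_force: 0.0
```

Run:
```python
from h import *
bot.capture("wrist");bot.capture("wrist");o=bot.get_obs()
goto(473.1,134.4,79,147.9); print(o['time'],o['tau'][5],o['moment'],o['grip_width'],o['contact_force'])
```

```text
at [473.8 132.8 188.2] 147.91 turn 0.01 shift after turn [  1.5   1.  109.2] before [  1.5   1.  109.2]
5.775 -0.006128171808086336 [-0.02057607  0.03440429  0.012007  ] 45.74837499897561 [ 0.26341734  0.8966209  -0.40019727]
```

>>> apply_moves(motion="0.001 0.0005 0.045 0; 0 0 0.044 0; 0 0 0.02 0; 0 0 0 0; 0 0 0 0")

```text
time: 6.4
tool_pos: [473.7, 134.1, 79.8]
tcp_rot: [3.14, 0.002, 2.581]
contact_force: [0.9, 0.0, -0.3]
grip_width: 45.5
finger_force: 0.0
```

>>> apply_moves(motion="0 0 0 0; 0 0 0 0; 0 0 0 0; 0 0 0 0", fingers=-1)

```text
time: 6.9
tool_pos: [472.6, 134.6, 78.9]
tcp_rot: [3.142, 0.0, 2.583]
contact_force: [-0.9, -1.4, 2.1]
grip_width: 13.6
finger_force: 30.0
```

```bash
cat >> h.py <<'E'
def st(n=6):
    L=[]
    for i in range(n): bot.capture("wrist"); L.append(bot.get_obs())
    m=lambda k:np.mean([o[k] for o in L],0)
    print("t",L[-1]['time'],"pos",m('tool_pos').round(2),"yaw",np.degrees(np.mean([o['tcp_rot'][2] for o in L])).round(2),"F",m('contact_force').round(2),"M",m('moment').round(3),"sdMz",np.std([o['moment'][2] for o in L]).round(3),"tau6",m('tau')[5].round(4),"j6",m('joint_positions')[5].round(3),"w",m('grip_width').round(1),"ff",m('finger_force').round(1))
E
python3 -c "
from h import *
st(3)"
```

```text
t 7.05 pos [472.63 134.61  78.91] yaw 147.98 F [-1.47 -1.1   2.66] M [-0.17   0.145  0.003] sdMz 0.026 tau6 0.0026 j6 -0.89 w 13.8 ff 30.0
```

>>> apply_moves(motion="0 0 0.0 0; 0 0 -0.025 0; 0 0 -0.055 0; 0 0 -0.056 0; 0 0 0 -10; 0 0 0 -10; 0 0 0 -10.5; 0 0 0 -10.5")

```text
time: 8.05
tool_pos: [472.1, 134.8, 213.9]
tcp_rot: [3.141, -0.002, -2.979]
contact_force: [0.6, 0.2, -3.5]
grip_width: 13.8
finger_force: 30.0
```

```bash
python3 -c "
from h import *
st(3);goto(508.4,-196.6,215,189)"
```

```text
t 8.2 pos [472.19 134.7  213.99] yaw -170.8 F [-0.38  0.03 -3.06] M [0.015 0.018 0.014] sdMz 0.032 tau6 -0.5238 j6 -1.61 w 13.4 ff 30.0
at [472.2 134.7 214.1] -171.21 turn -0.21 shift after turn [  16.1 -332.9   -0.9] before [  14.9 -332.9   -0.9]
```

>>> apply_moves(motion="0.0023 -0.035 0 -0.2; 0.0023 -0.05 0 0; 0.0023 -0.055 0 0; 0.0023 -0.055 0 0; 0.0023 -0.055 0 0; 0.0023 -0.05 0 0; 0.0023 -0.0329 0 0; 0 0 0 0")

```text
time: 9.2
tool_pos: [509.5, -198.8, 213.9]
tcp_rot: [3.141, -0.001, -2.989]
contact_force: [0.5, 0.2, -2.8]
grip_width: 13.5
finger_force: 30.0
```

>>> apply_moves(motion="0 0 0 0; 0 0 0 0")

```text
time: 9.45
tool_pos: [509.6, -195.5, 214.7]
tcp_rot: [3.141, -0.0, -2.981]
contact_force: [1.1, 0.1, -2.1]
grip_width: 13.9
finger_force: 30.0
```

Run:
```python
from h import *
st(4);goto(508.4,-196.6,203,189)
c=bot.capture("side"); s=bot.capture("wrist")
hsv=cv2.cvtColor(c['img'],cv2.COLOR_BGR2HSV)
r=bot.cut_out(c,"bolt")[:1]; print([(x['p'],x['point']) for x in r])
u,v=map(int,r[0]['point']) if r else (470,310)
cr=cv2.resize(c['img'][v-75:v+45,u-80:u+80],(400,300),interpolation=cv2.INTER_CUBIC)
cv2.imwrite("pics/s3.png",np.hstack([cr,cv2.resize(s['img'],(400,300))]))
```

```text
t 9.65 pos [ 509.75 -195.69  214.82] yaw -170.79 F [-0.45 -0.42 -2.61] M [0.027 0.004 0.022] sdMz 0.02 tau6 0.0141 j6 -2.239 w 13.8 ff 30.0
at [ 509.8 -195.9  214.9] -170.79 turn 0.21 shift after turn [ 1.5 -0.5 11.9] before [ 1.5 -0.5 11.9]
[(0.46, [342.8, 184.0])]
```

View pics/s3.png

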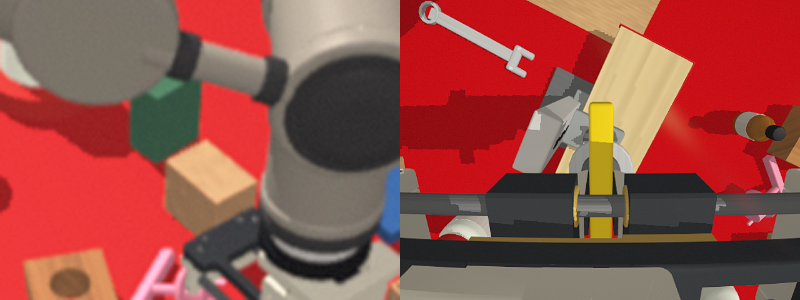

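>>> apply_moves(motion="0.0014 -0.0006 0.015 0; 0 0 0.01 0; 0 0 0.005 0; 0 0 0.003 0; 0 0 0.003 0; 0 0 0.002 0; 0 0 0 0")

```text
time: 10.68
tool_pos: [508.4, -197.4, 176.7]
tcp_rot: [3.141, 0.0, -2.981]
contact_force: [-0.1, 0.4, -3.8]
grip_width: 13.8
finger_force: 30.0
```

```bash
python3 -c "
from h import *
st(4);goto(508.4,-196.6,164,189)"
```

```text
t 10.875 pos [ 508.48 -197.43  176.86] yaw -170.83 F [-0.04  0.02 -3.18] M [ 0.039  0.017 -0.011] sdMz 0.024 tau6 0.0001 j6 -2.242 w 13.6 ff 30.0
at [ 508.5 -197.4  176.9] -170.83 turn 0.17 shift after turn [-0.1  0.8 12.9] before [-0.1  0.8 12.9]
```

>>> apply_moves(motion="0 0.0006 0.002 0; 0 0 0.002 0; 0 0 0.002 0; 0 0 0 0")

```text
time: 11.38
tool_pos: [508.2, -196.7, 170.4]
tcp_rot: [3.141, -0.0, -2.981]
contact_force: [0.3, 0.1, -3.5]
grip_width: 13.7
finger_force: 30.0
```

```bash
python3 -c "
from h import *
st(3)"
```

```text
t 11.525 pos [ 508.29 -196.78  170.65] yaw -170.83 F [ 0.05  0.02 -3.14] M [ 0.041  0.034 -0.019] sdMz 0.027 tau6 0.0001 j6 -2.241 w 13.6 ff 30.0
```

>>> apply_moves(motion="0 0 0.002 0; 0 0 0.002 0; 0 0 0.0013 0; 0 0 0 0")

```text
time: 12.02
tool_pos: [508.2, -196.8, 165.2]
tcp_rot: [3.141, -0.0, -2.982]
contact_force: [-1.4, 0.3, -2.8]
grip_width: 13.5
finger_force: 30.0
```

>>> apply_moves(motion="0 0 0 6; 0 0 0 6; 0 0 0 6; 0 0 0 6; 0 0 0 0")

```text
time: 12.65
tool_pos: [508.3, -196.9, 165.5]
tcp_rot: [-3.141, 0.0, 2.884]
contact_force: [-0.0, 0.4, -3.6]
grip_width: 13.6
finger_force: 30.0
```

```bash
python3 -c "
from h import *
st(6)"
```

```text
t 12.95 pos [ 508.32 -196.86  165.44] yaw 165.27 F [ 0.17 -0.45 -2.64] M [-0.097  0.007  0.063] sdMz 0.037 tau6 0.108 j6 -1.824 w 13.6 ff 30.0
```

>>> apply_moves(motion="0 0 0 6; 0 0 0 6; 0 0 0 6; 0 0 0 6; 0 0 0 6; 0 0 0 6; 0 0 0 6; 0 0 0 0")

```text
time: 13.95
tool_pos: [508.4, -196.7, 165.4]
tcp_rot: [3.141, 0.0, 2.151]
contact_force: [-1.0, -0.5, -3.4]
grip_width: 13.8
finger_force: 30.0
```

```bash
python3 -c "
from h import *
st(3)"
```

```text
t 14.1 pos [ 508.4  -196.75  165.44] yaw 123.3 F [ 0.9   0.3  -3.27] M [-0.033 -0.113  0.072] sdMz 0.04 tau6 0.1513 j6 -1.091 w 13.7 ff 30.0
```

>>> apply_moves(motion="0 0 0 -6; 0 0 0 -6; 0 0 0 0; 0 0 -0.006 0; 0 0 -0.006 0; 0 0 0 0")

```text
time: 14.85
tool_pos: [508.7, -197.0, 178.2]
tcp_rot: [3.141, 0.002, 2.359]
contact_force: [0.8, 0.0, -3.5]
grip_width: 13.7
finger_force: 30.0
```

>>> apply_moves(motion="0 0 0 -10; 0 0 0 -10; 0 0 0 -10; 0 0 0 -10; 0 0 0 -10; 0 0 0 -10; 0 0 0 0")

```text
time: 15.72
tool_pos: [508.3, -196.8, 177.4]
tcp_rot: [3.141, 0.0, -2.879]
contact_force: [0.7, -0.1, -3.0]
grip_width: 13.4
finger_force: 30.0
```

```bash
python3 -c "
from h import *
st(3)"
```

```text
t 15.875 pos [ 508.25 -196.76  177.35] yaw -165.03 F [ 0.01  0.02 -3.09] M [0.022 0.044 0.046] sdMz 0.007 tau6 -0.1348 j6 -2.342 w 13.9 ff 30.0
```

>>> apply_moves(motion="0 0 0.003 0; 0 0 0.003 0; 0 0 0.002 0; 0 0 0 0")

```text
time: 16.38
tool_pos: [508.2, -196.7, 169.2]
tcp_rot: [3.141, -0.0, -2.877]
contact_force: [0.5, 0.4, -2.0]
grip_width: 13.8
finger_force: 30.0
```

>>> apply_moves(motion="0 0 0.002 0; 0 0 0.002 0; 0 0 0 6; 0 0 0 6; 0 0 0 6; 0 0 0 6; 0 0 0 6; 0 0 0 0")

```text
time: 17.38
tool_pos: [508.2, -196.8, 165.2]
tcp_rot: [-3.142, -0.0, 2.884]
contact_force: [0.5, -0.3, -3.7]
grip_width: 13.7
finger_force: 30.0
```

```bash
python3 -c "
from h import *
st(4)"
```

```text
t 17.575 pos [ 508.24 -196.82  165.28] yaw 165.28 F [-0.12 -0.66 -4.08] M [-0.118  0.001  0.061] sdMz 0.024 tau6 0.1292 j6 -1.824 w 13.6 ff 30.0
```

>>> apply_moves(motion="0 0 0 6; 0 0 0 6; 0 0 0 6; 0 0 0 6; 0 0 0 0; 0 0 0 0")

```text
time: 18.32
tool_pos: [508.3, -196.7, 165.3]
tcp_rot: [3.141, -0.0, 2.466]
contact_force: [1.1, -0.5, -3.9]
grip_width: 13.9
finger_force: 30.0
```

```bash
python3 -c "
from h import *
st(8)"
```

```text
t 18.725 pos [ 508.27 -196.74  165.31] yaw 141.22 F [ 0.56 -0.03 -5.44] M [-0.049 -0.099  0.088] sdMz 0.016 tau6 0.0709 j6 -1.404 w 13.8 ff 30.0
```

>>> apply_moves(motion="0 0 0 2; 0 0 0 2")

```text
time: 18.98
tool_pos: [508.3, -196.8, 165.3]
tcp_rot: [3.142, -0.0, 2.392]
contact_force: [0.1, -0.4, -5.3]
grip_width: 14.0
finger_force: 30.0
```

```bash
cat >> h.py <<'E'
def mm(n=5):
    L=[bot.get_obs()]
    for i in range(n): bot.capture("wrist"); L.append(bot.get_obs())
    print(L[-1]['time'],"yaw",np.degrees(L[-1]['tcp_rot'][2]).round(1),"Mz",np.round([o['moment'][2] for o in L],3),"mean",np.mean([o['moment'][2] for o in L]).round(3),"tau6",np.round([o['tau'][5] for o in L],3),"Fz",np.mean([o['contact_force'][2] for o in L]).round(1))
E
python3 -c "
from h import *
mm()"
```

```text
19.225 yaw 137.2 Mz [0.143 0.082 0.148 0.162 0.118 0.089] mean 0.124 tau6 [-0.224  0.007  0.422  0.251  0.166  0.135] Fz -6.1
```

>>> apply_moves(motion="0 0 0 2; 0 0 0 2")

```text
time: 19.48
tool_pos: [508.3, -196.7, 165.3]
tcp_rot: [3.141, -0.0, 2.322]
contact_force: [0.8, 0.1, -7.4]
grip_width: 13.5
finger_force: 30.0
```

```bash
python3 -c "
from h import *
mm(6)"
```

```text
19.775 yaw 133.2 Mz [0.177 0.128 0.175 0.116 0.121 0.088 0.127] mean 0.133 tau6 [-0.223  0.008  0.423  0.252  0.166  0.135  0.125] Fz -6.6
```

>>> apply_moves(motion="0 0 0 2; 0 0 0 2")

```text
time: 20.02
tool_pos: [508.3, -196.8, 165.3]
tcp_rot: [3.142, -0.0, 2.252]
contact_force: [0.6, 0.7, -6.9]
grip_width: 13.6
finger_force: 30.0
```

```bash
python3 -c "
from h import *
mm(6)"
```

```text
20.325 yaw 129.2 Mz [0.169 0.115 0.139 0.13  0.103 0.134 0.147] mean 0.134 tau6 [-0.223  0.008  0.423  0.252  0.166  0.135  0.125] Fz -6.8
```

>>> apply_moves(motion="0 0 0 2; 0 0 0 2; 0 0 0 2; 0 0 0 2")

```text
time: 20.82
tool_pos: [508.3, -196.8, 165.4]
tcp_rot: [3.142, -0.0, 2.112]
contact_force: [0.7, 0.9, -7.4]
grip_width: 13.6
finger_force: 30.0
```

```bash
python3 -c "
from h import *
mm(6)"
```

```text
21.125 yaw 121.2 Mz [0.173 0.196 0.135 0.095 0.093 0.065 0.125] mean 0.126 tau6 [-0.208  0.012  0.424  0.252  0.166  0.135  0.125] Fz -7.4
```

>>> apply_moves(motion="0 0 0 -6; 0 0 0 -6; 0 0 0 0; 0 0 -0.006 0; 0 0 -0.006 0; 0 0 0 0")

```text
time: 21.88
tool_pos: [508.7, -197.1, 178.3]
tcp_rot: [3.141, 0.002, 2.324]
contact_force: [1.2, 1.4, -2.5]
grip_width: 13.7
finger_force: 30.0
```

>>> apply_moves(motion="0 0 0 -10; 0 0 0 -10; 0 0 0 -10; 0 0 0 -10; 0 0 0 -10; 0 0 0 -10; 0 0 0 0")

```text
time: 22.75
tool_pos: [508.2, -196.8, 177.3]
tcp_rot: [3.141, -0.0, -2.914]
contact_force: [-0.1, -0.1, -3.1]
grip_width: 13.8
finger_force: 30.0
```

>>> apply_moves(motion="0 0 0.003 0; 0 0 0.003 0; 0 0 0.002 0; 0 0 0 0")

```text
time: 23.25
tool_pos: [508.2, -196.7, 169.1]
tcp_rot: [3.141, -0.0, -2.912]
contact_force: [0.1, 0.2, -2.9]
grip_width: 13.5
finger_force: 30.0
```

>>> apply_moves(motion="0 0 0.002 0; 0 0 0.002 0; 0 0 0 6; 0 0 0 6; 0 0 0 2; 0 0 0 2; 0 0 0 2; 0 0 0 2")

```text
time: 24.25
tool_pos: [508.2, -196.8, 165.3]
tcp_rot: [3.142, -0.0, 3.021]
contact_force: [-0.7, -1.4, -4.7]
grip_width: 13.7
finger_force: 30.0
```

```bash
python3 -c "
from h import *
mm(6);st(1)"
```

```text
24.55 yaw 173.2 Mz [0.154 0.157 0.136 0.148 0.085 0.107 0.118] mean 0.129 tau6 [-0.22   0.003  0.417  0.247  0.163  0.133  0.124] Fz -4.9
t 24.6 pos [ 508.24 -196.78  165.32] yaw 173.19 F [-0.58 -0.59 -6.22] M [-0.199 -0.046  0.07 ] sdMz 0.0 tau6 0.1218 j6 -1.962 w 13.8 ff 30.0
```

>>> apply_moves(motion="0 0 0 2; 0 0 0 2; 0 0 0 2")

```text
time: 24.98
tool_pos: [508.3, -196.8, 165.3]
tcp_rot: [3.141, -0.0, 2.915]
contact_force: [0.1, -0.7, -6.9]
grip_width: 13.9
finger_force: 30.0
```

```bash
python3 -c "
from h import *
mm(6)"
```

```text
25.275 yaw 167.2 Mz [0.126 0.115 0.104 0.102 0.153 0.124 0.165] mean 0.127 tau6 [-0.21   0.011  0.423  0.251  0.165  0.134  0.124] Fz -6.0
```

>>> apply_moves(motion="0 0 0 2; 0 0 0 2; 0 0 0 2")

```text
time: 25.65
tool_pos: [508.3, -196.7, 165.3]
tcp_rot: [3.141, -0.0, 2.811]
contact_force: [0.2, -0.4, -6.6]
grip_width: 13.6
finger_force: 30.0
```

```bash
python3 -c "
from h import *
mm(6)"
```

```text
25.95 yaw 161.2 Mz [0.171 0.131 0.145 0.133 0.085 0.087 0.101] mean 0.122 tau6 [-0.209  0.011  0.423  0.251  0.165  0.134  0.124] Fz -7.0
```

>>> apply_moves(motion="0 0 0 2; 0 0 0 2; 0 0 0 2")

```text
time: 26.32
tool_pos: [508.3, -196.7, 165.3]
tcp_rot: [3.141, -0.0, 2.706]
contact_force: [-0.3, -0.4, -7.5]
grip_width: 13.6
finger_force: 30.0
```

```bash
python3 -c "
from h import *
mm(6)"
```

```text
26.625 yaw 155.2 Mz [0.142 0.159 0.183 0.123 0.073 0.144 0.08 ] mean 0.129 tau6 [-0.209  0.011  0.423  0.251  0.165  0.134  0.124] Fz -7.0
```

>>> apply_moves(motion="0 0 0 2; 0 0 0 2; 0 0 0 2")

```text
time: 27.0
tool_pos: [508.3, -196.7, 165.4]
tcp_rot: [3.141, -0.0, 2.601]
contact_force: [0.0, -0.6, -7.6]
grip_width: 13.5
finger_force: 30.0
```

```bash
python3 -c "
from h import *
mm(6)"
```

```text
27.3 yaw 149.2 Mz [0.092 0.184 0.13  0.117 0.124 0.103 0.142] mean 0.127 tau6 [-0.209  0.012  0.423  0.251  0.165  0.134  0.124] Fz -7.6
```

>>> apply_moves(motion="0 0 0 2; 0 0 0 2; 0 0 0 2")

```text
time: 27.68
tool_pos: [508.3, -196.7, 165.4]
tcp_rot: [3.141, -0.0, 2.496]
contact_force: [-0.2, -0.2, -8.0]
grip_width: 13.7
finger_force: 30.0
```

```bash
python3 -c "
from h import *
mm(6)"
```

```text
27.975 yaw 143.2 Mz [0.113 0.127 0.1   0.137 0.084 0.12  0.132] mean 0.116 tau6 [-0.209  0.012  0.424  0.251  0.166  0.134  0.124] Fz -7.9
```

>>> apply_moves(motion="0 0 0 2; 0 0 0 2; 0 0 0 2")

```text
time: 28.35
tool_pos: [508.3, -196.8, 165.4]
tcp_rot: [3.141, -0.0, 2.392]
contact_force: [0.4, 0.1, -8.3]
grip_width: 13.5
finger_force: 30.0
```

```bash
python3 -c "
from h import *
mm(6)"
```

```text
28.65 yaw 137.2 Mz [0.244 0.215 0.186 0.183 0.23  0.166 0.147] mean 0.196 tau6 [-0.149  0.073  0.478  0.305  0.22   0.189  0.179] Fz -8.0
```

>>> apply_moves(motion="0 0 0 -6; 0 0 0 -6; 0 0 0 0; 0 0 -0.006 0; 0 0 -0.01 0; 0 0 -0.015 0; 0 0 -0.02 0; 0 0 0 0")

```text
time: 29.65
tool_pos: [509.3, -197.3, 218.8]
tcp_rot: [3.141, 0.005, 2.603]
contact_force: [0.3, -0.1, -2.9]
grip_width: 14.0
finger_force: 30.0
```

Run:
```python
from h import *
st(3);goto(472.7,134.5,215,148)
c=bot.capture("scene")
for n,zl,zh in (("board",42,52),):
  for r in bot.cut_out(c,n)[:1]:
    P,_,_=cloud(c,r['pixels']); P=P[(P[:,2]>zl)&(P[:,2]<zh)]; print(cv2.minAreaRect(P[:,:2].astype(np.float32)))
```

```text
t 29.8 pos [ 508.3  -196.79  216.61] yaw 149.16 F [-0.36 -0.06 -3.2 ] M [-0.017 -0.007  0.008] sdMz 0.065 tau6 0.0028 j6 -1.543 w 13.7 ff 30.0
at [ 508.  -196.6  216. ] 149.16 turn 1.16 shift after turn [205.4 262.1   1. ] before [200.  266.2   1. ]
((499.26513671875, -173.06015014648438), (111.34732055664062, 244.86102294921875), 74.10009765625)
```

>>> apply_moves(motion="0 0 0 1.2; 0.02 0.0255 0 0; 0.033 0.042 0 0; 0.035 0.0446 0 0; 0.035 0.0446 0 0; 0.035 0.0446 0 0; 0.03 0.038 0 0; 0.017 0.0225 0 0")

```text
time: 30.9
tool_pos: [472.6, 136.1, 216.3]
tcp_rot: [3.141, -0.0, 2.584]
contact_force: [0.5, -0.4, -2.7]
grip_width: 13.4
finger_force: 30.0
```

>>> apply_moves(motion="0 0 0 0; 0 0 0 0; 0 0 0 0")

```text
time: 31.28
tool_pos: [473.5, 132.9, 216.3]
tcp_rot: [-3.141, 0.0, 2.581]
contact_force: [-0.2, 0.2, -3.1]
grip_width: 13.8
finger_force: 30.0
```

```bash
python3 -c "
from h import *
st(4);goto(472.7,134.5,79,148)"
```

```text
t 31.475 pos [473.5  133.07 216.4 ] yaw 147.89 F [-0.17 -0.08 -2.98] M [-0.027  0.008  0.019] sdMz 0.022 tau6 -0.002 j6 -0.892 w 13.7 ff 30.0
at [473.5 133.2 216.4] 147.9 turn -0.1 shift after turn [  1.3   0.6 137.4] before [  1.3   0.6 137.4]
```

>>> apply_moves(motion="0.0014 0.0008 0.035 0; 0 0 0.04 0; 0 0 0.015 0; 0 0 0.005 0; 0 0 0 0; 0 0 0 0")

```text
time: 32.22
tool_pos: [473.2, 135.3, 122.3]
tcp_rot: [3.14, 0.001, 2.582]
contact_force: [0.8, 0.5, -2.9]
grip_width: 13.3
finger_force: 30.0
```

```bash
python3 -c "
from h import *
st(3);goto(472.7,134.5,79,148)"
```

```text
t 32.375 pos [473.05 135.36 122.18] yaw 147.97 F [ 0.23  0.2  -3.11] M [-0.02   0.023 -0.009] sdMz 0.023 tau6 -0.0001 j6 -0.889 w 13.9 ff 30.0
at [472.9 135.4 122.1] 147.97 turn -0.03 shift after turn [-0.3 -0.9 43.1] before [-0.3 -0.9 43.1]
```

>>> apply_moves(motion="0 -0.0008 0.008 0; 0 0 0.006 0; 0 0 0.006 0; 0 0 0.006 0; 0 0 0.006 0; 0 0 0.004 0; 0 0 0.003 0; 0 0 0.001 0")

```text
time: 33.38
tool_pos: [472.1, 134.6, 81.3]
tcp_rot: [-3.142, -0.0, 2.583]
contact_force: [0.4, -0.0, -3.0]
grip_width: 13.5
finger_force: 30.0
```

```bash
python3 -c "
from h import *
st(3);goto(472.7,134.5,79,148)"
```

```text
t 33.525 pos [472.19 134.63  81.41] yaw 147.97 F [-0.47 -0.45 -2.95] M [-0.038 -0.001  0.011] sdMz 0.022 tau6 0.0 j6 -0.89 w 13.6 ff 30.0
at [472.2 134.6  81.5] 147.97 turn -0.03 shift after turn [-0.5  0.1  2.5] before [-0.5  0.1  2.5]
```

>>> apply_moves(motion="0 0 0.001 0; 0 0 0.001 0; 0 0 0.0005 0; 0 0 0 0")

```text
time: 34.02
tool_pos: [472.1, 134.6, 79.0]
tcp_rot: [3.142, -0.0, 2.583]
contact_force: [-0.1, -0.6, -2.1]
grip_width: 13.5
finger_force: 30.0
```

```bash
python3 -c "
from h import *
st(3)"
```

```text
t 34.175 pos [472.14 134.62  78.97] yaw 147.97 F [-0.47 -0.13 -1.95] M [-0.037  0.059  0.008] sdMz 0.01 tau6 0.002 j6 -0.89 w 13.7 ff 30.0
```

Contact with the block is just beginning (weight is being taken); release and retreat.

>>> apply_moves(motion="0 0 0.0004 0; 0 0 0 0; 0 0 0 0; 0 0 0 0; 0 0 0 0", fingers=0)

```text
time: 34.8
tool_pos: [472.2, 134.7, 78.6]
tcp_rot: [3.141, 0.0, 2.583]
contact_force: [-0.2, -0.6, 0.1]
grip_width: 45.6
finger_force: 0.0
```

>>> apply_moves(motion="0 0 -0.015 0; 0 0 -0.035 0; 0 0 -0.05 0; 0 0 -0.055 0; -0.02 0 0 0; -0.03 0 0 0; 0 0 0 0; 0 0 0 0")

```text
time: 35.8
tool_pos: [513.9, 108.1, 232.4]
tcp_rot: [-3.14, -0.002, 2.582]
contact_force: [-0.0, 0.8, -0.3]
grip_width: 45.9
finger_force: 0.0
```

Run:
```python
from h import *
st(1); o=bot.get_obs()
w=bot.capture("wrist"); c=bot.capture("scene")
cv2.imwrite("pics/end.png",np.hstack([cv2.resize(w['img'],(400,300)),cv2.resize(c['img'][110:350,140:460],(400,300))]))
hsv=cv2.cvtColor(w['img'],cv2.COLOR_BGR2HSV)
m=(hsv[...,0]>22)&(hsv[...,0]<34)&(hsv[...,1]>170)&(hsv[...,2]>100)
P,_,_=cloud(w,m,o); P=P[abs(P[:,2]-104)<10]; print(cv2.minAreaRect(P[:,:2].astype(np.float32)),np.median(P[:,2]))
```

```text
t 35.85 pos [513.79 108.25 232.68] yaw 147.97 F [-0.22 -0.07  0.56] M [-0.095 -0.041 -0.014] sdMz 0.0 tau6 -0.001 j6 -0.95 w 46.2 ff 0.0
((472.14361572265625, 134.58840942382812), (13.705904006958008, 119.05239868164062), 58.12615203857422) 104.44182141727396
```

View pics/end.png

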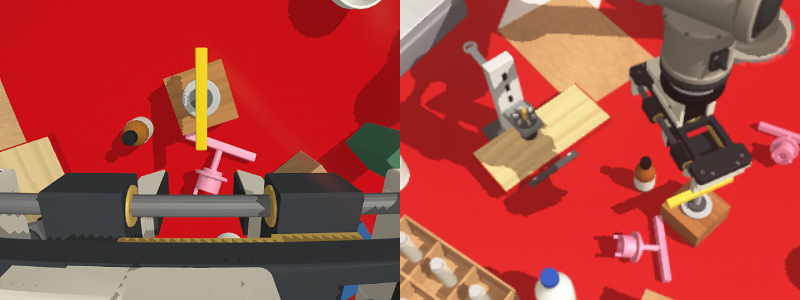

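The yellow key is back in its holder (bar at crop pixel (201,98), top at 104.4 mm as at the start), and the board and goods have not moved.

```bash
python3 -c "
from h import *
print(bot.close_job())"
```

```text
the job is handed in; nothing more can be done
None
```

The bolt is tightened to a held moment of about 0.18–0.20 N m (firm is 0.17–0.21), the yellow key is back in its holder, the board and goods look undisturbed, and the job was handed in at about 36 s; no verdict came back.

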